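# Load the tilted inspection stand with two slide cases

## Robot

A 6-joint arm with a two-finger parallel gripper is mounted at the origin on the work surface. World frame = base frame: x ahead of the robot, y to its left, z up, the work surface at z = 0. Lengths are in mm, angles in rad, forces in N, time in s.
With the tool pointing down it reaches from about 275 to 750 mm from the base axis. Payload 10.2 kg.
Tool frame: the origin (TCP) lies midway between the tips of the shut fingers; the grasp point (between the pads) lies 19 mm behind it; z points along the fingers, y is the direction in which the jaws open and shut (so a half turn about z gives the same grasp; the last joint's range is limited). The gripper opens to 85 mm and grips with 20 to 120 N. Pads are 22 mm wide; open, the fingers measure 114 mm over their backs; the gripper's body (76 mm by 85 mm) begins 54 mm behind the grasp point. The pads swing forward as they close: fully open they stand 13 mm farther back than shut.
Start: joints at [0.99, 0.313, 1.498, -0, 1.331, -0.223], TCP at [183.875, 491.753, 231.294] pointing down, gripper open.
Joint ranges: [-2.94, 2.94], [-0.97, 2.17], [0.19, 2.56], [-1.23, 4.37], [0.02, 3.11], [-2.88, 2.88]. Speed limits (rad/s): [2.39, 2.39, 3.01, 3.14, 3.14, 3.14].

## Interface

Orientations are given as a unit quaternion [w, x, y, z].
In Python, from rig import sense, capture, finish_job, search_frame, trace gives the robot as it stands.
- The arm moves only by the tool arm_command, never from a script. Its argument "steps" is one flat list of numbers, 5 for each row, row after row: the shift along the world's x, y, z in units of 50 mm (1.0 is 50 mm), then the turn about the world's z in units of 5 degrees (1.0 is 5 degrees), then the opening in per cent of the stroke, from 0 (shut) to 100 (fully open). In form: [dx, dy, dz, twist, fingers, dx, dy, dz, twist, fingers, ...]. A call has 1 to 5 rows; each row shifts and turns the commanded pose from where the row before left it; what a row does not reach is not made up. A row lasts 1/8 s, in which the tool goes at most 62.5 mm and 10.7 degrees, less where a joint would pass 70% of its speed; a pose out of reach is approached as far as the arm can. A call is refused whole if a number of a shift passes 1 or a number of a turn 1, either way. A call with a gripper value outside its range is refused whole. The fingers move at their own pace and stop on an object; "grip_force" is the grip in N (left out, the last holds). Time passes only in rows, so rows that do not move let the fingers close. It gives the time, the measured TCP pose, the force and the opening at its end, in the units of the state.
- sense(): the state, without advancing time (a new reading comes with each control period).
- capture(name): name is "side" or "top" or "wrist"; returns a dict with "frame" (480x640x3 uint8, blue, green, red), "fov_y" (degrees; the focal length in pixels is half the picture's height over the tangent of half this angle, whatever the lens; pixels are square), "cx", "cy" (the principal point, pixels), "extrinsics" (4x4, takes a point from world to camera coordinates). Camera axes: x right, y down, z forward; pixel columns grow to the right and rows downward; lengths in mm; the calibration is good to about 2 mm. A picture is of the moment at which its call begins. There is no depth.
- finish_job(): hands the job in, once; it reports no verdict.
Trained networks look in a picture, given as the dict that the camera call returned (one of the last four; its "shot" number tells which), for a name from the list of things; names that differ only in an ending like _2 or _b are one class to them, and where a whole thing is asked for, a point or a joint stands for the part that bears it (a point fixed in the world has none). Each returns a list of dicts, best first, with "score" (0 to 1); they miss things now and then, are a little off and sometimes report something else, mostly with a low value. They report only what shows in the picture. A call takes as long as a camera call. They do not tell look-alikes from the thing itself.
- search_frame(picture, target): "point" ([x, y, z] in mm, in world coordinates, good to about 4 mm: the middle of the surface that is visible of it).
- trace(picture, target): "mask" (480x640 bool, what is visible of it).
The state is a dict: "time_s": time; "joints": joint angles; "dq": joint speeds; "tau": joint torques, N m; "eef_pos": TCP position; "ee_rot": TCP orientation; "force": force on the tool from outside, world axes, zero at the start; "wrist_torque": the same for the moment, N m; "grip_width": opening from 0.0 (shut) to 1.0 (fully open).
Only numpy, scipy, OpenCV 4.12 (cv2) and the standard library are available. Lean on these libraries where they do the work, as an engineer would, in place of code of your own. Each camera call takes 0.05 s, during which the arm holds its last target. There are 200 camera calls.

## Task

Lay the long slide case flat on the sloping deck of the inspection stand, centred across the deck and with its end against the stop at the deck's low end. Then stack the short case squarely on top of it, also with its end against the stop. Set both down gently without dropping them, keep the deck's tilt as it is, and leave the dish and the jar where they stand.

Things in the scene. Friction and masses are not known exactly. Their poses are not given: they have to be found in the camera images.
- long_case: The longer of two closed grey plastic slide cases with a lid seam and a blank paper label on the lid: 104 mm long (x), 50 mm wide (y), 30 mm high (z), about 0.26 kg. It starts flat on the bench, lid up. Origin: centre of its underside; z points out of the lid. Its ends may be swapped freely.
- short_case: The shorter of the two grey slide cases, same look: 72 mm long (x), 50 mm wide (y), 26 mm high (z), about 0.17 kg. It starts flat on the bench, lid up. Origin: centre of its underside; z points out of the lid. Its ends may be swapped freely.
- stand: Steel base plate, 130 x 100 x 12 mm, fixed to the bench, with a post that carries the tilting deck; nothing stands beside or above the deck. Origin: centre of its underside, under the deck's hinge; its x points level, roughly towards the robot, in the deck's uphill direction.
- deck_foot (a point): Point on the aluminium deck's top face, mid-width, at the inner face of the stop at its low end (farthest from the robot). Axes: x up the slope (towards the robot), y level across, z the deck's upward normal. Deck: flat, 44 mm wide (a case overhangs 3 mm each side), 6 mm thick, 122 mm long from stop to high end. Stop: plate 4 mm thick, 44 mm wide, standing 46 mm above the deck, square to it.
- deck_end (a point): Mid-width point at the free high end of the deck's top face, 122 mm up the slope from deck_foot; same axes.
- deck (a joint): Tilt of the deck in rad: 0 is level, larger is steeper; between about 0.42 and 0.60 at the start. The hinge runs level across the deck, under its middle, 100 mm above the bench and 18 mm below the deck's top face; it is clamped stiff and stays where it is.
- dish: Closed clear round culture dish, 90 mm in diameter and 15 mm high, flat on the bench. Origin: centre of its underside. A bystander.
- jar: Small closed round jar, 48 mm in diameter and 62 mm high, upright on the bench. Origin: centre of its underside. A bystander.
- tube_rack: Clear test-tube rack, 220 x 60 mm and 65 mm high, with stoppered tubes up to 152 mm high, fixed on the bench to the robot's right. Origin: centre of its underside, its long side along its y. A bystander.
There are look-alikes about, which are no part of the job. Several things have the shape of the stand; the one meant has the colours described above.

How it is judged (in metres and radians):
On the way:
1. the long case lies flat on the deck, centred, against the stop, and is let go (x of long_case in the frame of deck_foot between 0.048 and 0.058 m and y of long_case in the frame of deck_foot between -0.006 and 0.006 m and z of long_case in the frame of deck_foot between -0.004 and 0.004 m and angle between the x axis of long_case and the x axis of deck_foot, either way round below 0.1 rad and angle between the z axis of long_case and the z axis of deck_foot, either way round below 0.07 rad and linear speed of long_case below 0.02 m/s and contact force between the fingers and long_case below 0.1 N), for 0.2 s.
At the end, for the whole second after the job is handed in: Both cases released and at rest; long case flat on the deck, short case flat on it (within 4 mm, 0.07 rad); each with its end within 6 mm of the stop, centre within 6 mm of the deck's centre line, length within 0.1 rad of the deck's; the two within 6 mm and 0.1 rad of each other (all of step 1 and x of short_case in the frame of deck_foot between 0.032 and 0.042 m and y of short_case in the frame of deck_foot between -0.006 and 0.006 m and z of short_case in the frame of deck_foot between 0.026 and 0.034 m and angle between the x axis of short_case and the x axis of deck_foot, either way round below 0.1 rad and angle between the z axis of short_case and the z axis of deck_foot, either way round below 0.07 rad and linear speed of short_case below 0.02 m/s and contact force between the fingers and short_case below 0.1 N and y of short_case in the frame of long_case between -0.006 and 0.006 m and angle between the x axis of short_case and the x axis of long_case, either way round below 0.1 rad); the robot touches nothing.
It fails at once if the long case is dropped: it moves faster than 0.35 m/s while the fingers do not hold it (contact force between the fingers and long_case below 0.05 N and linear speed of long_case above 0.35 m/s).
It fails at once if the short case is dropped: it moves faster than 0.35 m/s while the fingers do not hold it (contact force between the fingers and short_case below 0.05 N and linear speed of short_case above 0.35 m/s).
It fails at once if the deck is pushed out of its tilt (its high end moves more than 10 mm) (distance of deck_end from where it was at the start of the episode above 0.01 m).
It fails at once if the dish is moved more than 20 mm (distance of dish from where it was at the start of the episode above 0.02 m).
It fails at once if the jar is moved more than 20 mm (distance of jar from where it was at the start of the episode above 0.02 m).
It also fails if it takes over 72 s, if anything falls off the work surface, if the arm or the gripper's body presses on something with over 40 N, if the wrist force passes 120 N, or if a joint passes its speed limit or range.

## Working session

There is one attempt and no reset: what is moved stays moved. The work goes in short steps, Python scripts to look and compute and a tool call to move; the robot and the scene stay as the last step left them, time stands still between calls to the robot, and variables do not carry over. Pictures are saved under pics/ and viewed, on a budget of 10 in all, crops included, one or two more only if the job needs it, and the job is handed in when it is done.

Besides the shell and the picture viewer there is one more tool, called by a JSON object that holds its "method" and its "body", one argument or row to a line. arm_command: Moves the arm, as the interface text tells. Its arguments: {"type":"object","properties":{"steps":{"type":"array"},"grip_force":{"type":"number"}},"required":["steps"]}

```bash
mkdir -p pics; cat > h.py <<'E'
import numpy as np, cv2
from rig import sense, capture, finish_job, search_frame, trace
def K(c):
    f=240/np.tan(np.radians(c["fov_y"])/2); return f,c["cx"],c["cy"]
def proj(c,P):
    P=np.atleast_2d(P); E=np.array(c["extrinsics"]); q=P@E[:3,:3].T+E[:3,3]; f,cx,cy=K(c)
    return np.c_[f*q[:,0]/q[:,2]+cx, f*q[:,1]/q[:,2]+cy]
def ray(c,uv):
    f,cx,cy=K(c);E=np.array(c["extrinsics"]);R=E[:3,:3]
    d=np.c_[(np.atleast_2d(uv)-[cx,cy])/f,np.ones(len(np.atleast_2d(uv)))]@R
    return -R.T@E[:3,3],d
def onz(c,uv,z):
    o,d=ray(c,uv); return o+d*((z-o[2])/d[:,2])[:,None]
E
python3 - <<'E'
from h import *
for n in("side","top"):
    c=capture(n); cv2.imwrite(f"pics/{n}1.png",c["frame"]); print(n,c.get("fov_y"),np.round(-np.array(c["extrinsics"])[:3,:3].T@np.array(c["extrinsics"])[:3,3]))
    for t in("long_case","short_case","stand","deck","dish","jar","tube_rack"):
        print(t,[(np.round(r["point"]),round(r["score"],2)) for r in search_frame(c,t)])
print(sense())
E
```

```text
side 47.70401773117172 [  94. -803. 1026.]
long_case [(array([ 442., -256.,   30.]), 0.81)]
short_case [(array([ 604., -254.,   28.]), 0.88)]
stand [(array([474., -42.,  11.]), 0.73), (array([317., 117.,  10.]), 0.59)]
deck [(array([332., 120., 117.]), 0.8), (array([516., -24., 110.]), 0.6)]
dish [(array([442., 287.,  13.]), 0.87)]
jar [(array([631., 242.,  42.]), 0.93)]
tube_rack [(array([ 437., -571.,   62.]), 0.78), (array([629., 239.,  41.]), 0.43)]
top 54.89302936121794 [ 399. -132. 1219.]
long_case [(array([ 442., -249.,   25.]), 0.77)]
short_case [(array([ 610., -244.,   26.]), 0.97)]
stand [(array([321., 110., 116.]), 0.67)]
deck [(array([497., -27., 115.]), 0.85), (array([322., 126., 119.]), 0.82)]
dish [(array([432., 290.,  15.]), 0.97)]
jar [(array([633., 243.,  63.]), 0.61), (array([ 442., -247.,   27.]), 0.42)]
tube_rack [(array([ 446., -547.,   66.]), 0.58)]
{'time_s': 0.8, 'joints': array([ 9.89627582e-01,  3.12884786e-01,  1.49768507e+00,  1.12652730e-06,
        1.33102000e+00, -2.23389424e-01]), 'dq': array([-0.00056859,  0.00044945, -0.00038719,  0.00222525, -0.00136918,
        0.00055703]), 'tau': array([ 6.76496420e-04, -4.12145948e+01, -2.59887868e+01, -1.86176135e-04,
        5.58956162e-04,  2.94731501e-05]), 'eef_pos': array([183.8617746 , 491.75836209, 231.30758963]), 'ee_rot': array([4.33362429e-08, 1.77937194e-01, 9.84041846e-01, 1.49936527e-06]), 'force': array([-0.1653557 ,  0.72268522, -0.44601688]), 'wrist_torque': array([-0.00416485, -0.01368353,  0.02807398]), 'grip_width': 0.9972537865112417}
```

View pics/side1.png

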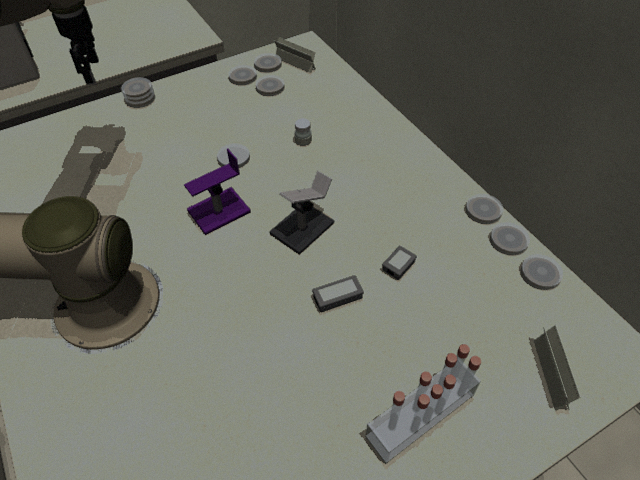

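View pics/top1.png

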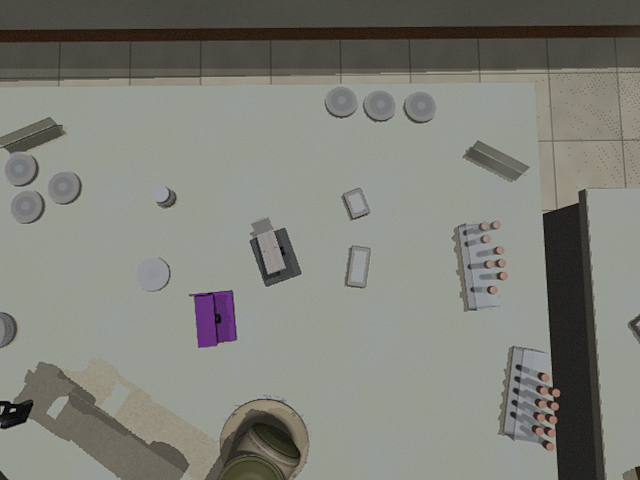

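```bash
cat >> h.py <<'E'
from scipy.optimize import minimize
def box(x0,x1,y0,y1,z0,z1): return np.array([[x,y,z] for x in(x0,x1) for y in(y0,y1) for z in(z0,z1)],float)
DECK=[box(0,122,-22,22,-6,0),box(-4,0,-22,22,-6,46)]
LONG=[box(-52,52,-25,25,0,30)]; SHORT=[box(-36,36,-25,25,0,26)]
def flat(p): # x,y,yaw (z=0)
    c,s=np.cos(p[2]),np.sin(p[2]); return np.array([[c,-s,0],[s,c,0],[0,0,1]]),np.array([p[0],p[1],0.])
def deckT(p): # hinge x,y,yaw of uphill,tilt
    Rz=flat([0,0,p[2]])[0]; c,s=np.cos(p[3]),np.sin(p[3])
    R=Rz@np.array([[c,0,-s],[0,1,0],[s,0,c]]); return R,np.array([p[0],p[1],100.])+R@[-61,0,18]
def render(c,boxes,R,t,S=4):
    m=np.zeros((480*S,640*S),np.uint8)
    for b in boxes:
        h=cv2.convexHull(((proj(c,b@R.T+t)+.5)*S).astype(np.float32))
        cv2.fillConvexPoly(m,np.round(h*16).astype(np.int32),255,cv2.LINE_AA,4)
    return cv2.resize(m,(640,480),interpolation=cv2.INTER_AREA)/255.
def fit(views,boxes,T,p0,step):
    def cost(p):
        R,t=T(p); L=0
        for c,m in views:
            r=render(c,boxes,R,t); L+=np.abs(r-m).sum()/m.sum()
        return L/len(views)
    p0=np.array(p0,float); s=np.vstack([p0]+[p0+np.eye(len(p0))[i]*step[i] for i in range(len(p0))])
    r=minimize(cost,p0,method="Nelder-Mead",options=dict(initial_simplex=s,xatol=.02,fatol=1e-4,maxiter=200)); return r.x,r.fun
def mask(c,t,near,tol=100):
    ms=[(r["mask"],r["score"]) for r in trace(c,t)]
    best=None
    for m,s in ms:
        v,u=np.nonzero(m); d=np.hypot(u.mean()-near[0],v.mean()-near[1])
        if best is None or d<best[0]: best=(d,m,s)
    return (best[1] if best and best[0]<tol else None)
E
python3 - <<'E'
from h import *
V={k:[] for k in("long_case","short_case","deck")}
g=dict(long_case=[442,-250,20],short_case=[608,-246,20],deck=[505,-26,120])
for n in("side","top"):
    c=capture(n)
    for t in V:
        q=proj(c,g[t])[0]; m=mask(c,t,q,40)
        if m is None: print(n,t,"none")
        else: V[t].append((c,m.astype(float))); v,u=np.nonzero(m); print(n,t,m.sum(),u.min(),u.max(),v.min(),v.max())
for t,b in(("long_case",LONG),("short_case",SHORT)):
    for y0 in(-.2,.3):
        print(t,[np.round(x,3) for x in fit(V[t],b,flat,[g[t][0],g[t][1],y0],[10,10,.2])])
        for v in V[t]: print("   1view",[np.round(x,3) for x in fit([v],b,flat,[g[t][0],g[t][1],y0],[10,10,.2])])
for y0 in(3.1,3.4): print([np.round(x,3) for x in fit(V["deck"],DECK,deckT,[495,-28,y0,.5],[15,15,.2,.08])])
import pickle; pickle.dump(V,open("V.pkl","wb"))
s=sense();from scipy.spatial.transform import Rotation as Ro
q=s["ee_rot"];print(Ro.from_quat([*q[1:],q[0]]).as_matrix().round(3))
E
```

```text
side long_case 1120 313 362 275 310
side short_case 715 382 416 245 278
side deck 789 280 331 171 204
top long_case 787 347 370 246 287
top short_case 521 344 368 188 218
top deck 977 253 284 218 273
long_case [array([ 4.47942e+02, -2.49384e+02, -1.54000e-01]), np.float64(0.131)]
   1view [array([ 4.52457e+02, -2.46703e+02, -1.81000e-01]), np.float64(0.168)]
   1view [array([ 4.46886e+02, -2.49677e+02, -1.63000e-01]), np.float64(0.072)]
long_case [array([ 4.47719e+02, -2.49667e+02, -1.58000e-01]), np.float64(0.131)]
   1view [array([ 4.51616e+02, -2.46983e+02, -1.95000e-01]), np.float64(0.168)]
   1view [array([ 4.46760e+02, -2.49694e+02, -1.62000e-01]), np.float64(0.072)]
short_case [array([ 6.15610e+02, -2.47147e+02,  3.74000e-01]), np.float64(0.123)]
   1view [array([ 6.17798e+02, -2.46457e+02,  3.92000e-01]), np.float64(0.101)]
   1view [array([ 6.14179e+02, -2.47070e+02,  3.54000e-01]), np.float64(0.131)]
short_case [array([ 6.15684e+02, -2.47256e+02,  3.84000e-01]), np.float64(0.123)]
   1view [array([ 6.17792e+02, -2.46397e+02,  3.91000e-01]), np.float64(0.101)]
   1view [array([ 6.14137e+02, -2.46971e+02,  3.54000e-01]), np.float64(0.131)]
[array([477.917, -32.353,   3.481,   0.584]), np.float64(0.086)]
[array([478.114, -32.495,   3.482,   0.575]), np.float64(0.087)]
[[-0.937  0.35   0.   ]
 [ 0.35   0.937  0.   ]
 [-0.     0.    -1.   ]]
```

{"method": "arm_command", "body": {
  "steps": [0.3,-0.99,0,0.15,100,0.35,-0.99,0,0.15,100,0.35,-0.99,0,0.15,100,0.35,-0.99,0,0.15,100,0.35,-0.99,0,0.15,100],
  "grip_force": 20
}}

```text
time_s: 1.82
eef_pos: [269.1, 242.8, 231.5]
ee_rot: [0.0, 0.145, 0.989, 0.0]
force: [1.2, -0.2, 0.6]
grip_width: 1.0
```

{"method": "arm_command", "body": {
  "steps": [0.35,-0.99,0,0.15,100,0.35,-0.99,0,0.15,100,0.35,-0.99,0,0.15,100,0.35,-0.99,0,0.15,100,0.35,-0.99,0,0.15,100]
}}

```text
time_s: 2.45
eef_pos: [356.7, -5.1, 231.6]
ee_rot: [0.001, 0.113, 0.994, -0.0]
force: [1.0, 1.0, 0.3]
grip_width: 1.001
```

{"method": "arm_command", "body": {
  "steps": [0.35,-0.99,0,0.15,100,0.35,-0.99,0,0.15,100,0.35,-0.99,0,0.15,100,0.35,-0.99,0,0.15,100,0.35,-0.95,0,0.15,100]
}}

```text
time_s: 3.08
eef_pos: [444.2, -250.6, 231.3]
ee_rot: [0.0, 0.081, 0.997, -0.0]
force: [0.8, 0.8, 1.1]
grip_width: 1.002
```

{"method": "arm_command", "body": {
  "steps": [0,0,0,0,100,0,0,0,0,100]
}}

```text
time_s: 3.32
eef_pos: [443.7, -248.3, 231.1]
ee_rot: [-0.0, 0.081, 0.997, 0.0]
force: [-0.1, 0.2, 0.4]
grip_width: 1.004
```

```bash
cat >> h.py <<'E'
from scipy.spatial.transform import Rotation as Ro
def tool():
    s=sense(); q=s["ee_rot"]; M=Ro.from_quat([*q[1:],q[0]]).as_matrix(); y=M[:,1]
    a=np.arctan2(-y[0],y[1]); return s["eef_pos"],(a+np.pi/2)%np.pi-np.pi/2,s
E
python3 - <<'E'
from h import *
p,a,s=tool(); print(p.round(1),a.round(3),s["force"],s["time_s"])
c=capture("wrist"); cv2.imwrite("pics/w1.png",c["frame"])
m=mask(c,"long_case",proj(c,[447,-250,20])[0],200)
print(proj(c,[447,-250,20]),m.sum() if m is not None else None)
if m is not None: print(fit([(c,m.astype(float))],LONG,flat,[447,-250,-.16],[8,8,.1]))
E
```

```text
[ 443.7 -248.3  231.1] -0.162 [-0.12638891  0.2067031   0.38966896] 3.325
[[318.71023863 206.81696306]] 4536
(array([ 4.48947713e+02, -2.47776339e+02, -1.60545306e-01]), np.float64(0.05068126015838434))
```

View pics/w1.png

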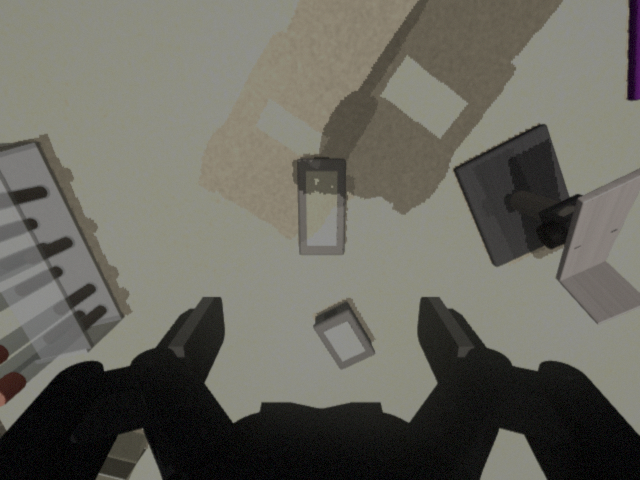

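{"method": "arm_command", "body": {
  "steps": [0.09,0,-1,0,100,0,0,-1,0,100,0,0,-1,0,100,0,0,-1,0,100,0,0,-0.3,0,100]
}}

```text
time_s: 4.05
eef_pos: [447.4, -247.2, 14.6]
ee_rot: [-0.002, 0.08, 0.997, 0.001]
force: [-0.5, -0.1, -0.2]
grip_width: 1.0
```

{"method": "arm_command", "body": {
  "steps": [0,0,-0.28,0,100,0,0,0,0,45,0,0,0,0,45,0,0,0,0,30,0,0,0,0,30],
  "grip_force": 20
}}

```text
time_s: 4.68
eef_pos: [449.0, -249.3, 3.6]
ee_rot: [0.001, 0.081, 0.997, -0.001]
force: [-0.9, 1.2, 6.4]
grip_width: 0.584
```

{"method": "arm_command", "body": {
  "steps": [0,0,0,0,30,0,0,0,0,30]
}}

```text
time_s: 4.92
eef_pos: [449.0, -249.3, 3.6]
ee_rot: [0.001, 0.081, 0.997, -0.001]
force: [-1.0, 1.2, 7.5]
grip_width: 0.58
```

{"method": "arm_command", "body": {
  "steps": [0,0,0.3,0,30,0,0,0.8,0,30,0,0.2,1,0,30,0,0.5,1,0,30,0,0.5,1,0,30]
}}

```text
time_s: 5.55
eef_pos: [447.8, -187.8, 209.7]
ee_rot: [0.0, 0.081, 0.997, -0.0]
force: [0.9, 0.0, -2.4]
grip_width: 0.582
```

{"method": "arm_command", "body": {
  "steps": [0,0.6,0.7,0.8,30,0,0.6,0.1,0.9,30,0,0.3,0,0.5,30,0,0,0,0,30,0,0,0,0,30]
}}

```text
time_s: 6.18
eef_pos: [448.2, -114.4, 246.9]
ee_rot: [-0.0, -0.015, 1.0, 0.0]
force: [-0.6, -0.4, -3.0]
grip_width: 0.579
```

```bash
cat > dk.py <<'E'
from h import *
import pickle,sys
p,a,s=tool(); print(p.round(1),a.round(3),s["force"].round(1),s["time_s"],s["grip_width"])
c=capture("wrist"); cv2.imwrite("pics/%s.png"%sys.argv[1],c["frame"])
P=[478,-32.4,3.481,.58]
R,t=deckT(P); q=proj(c,t+R@[55,0,0])[0]; print(q)
m=mask(c,"deck",q,150)
V=pickle.load(open("V.pkl","rb"))["deck"]
if m is not None:
    v,u=np.nonzero(m);print(m.sum(),u.min(),u.max(),v.min(),v.max())
    w=(c,m.astype(float)); pickle.dump(w,open("%s.pkl"%sys.argv[1],"wb"))
    for vs in([w],[w,V[1]],[w]+V): print([np.round(x,3) for x in fit(vs,DECK,deckT,P,[6,6,.06,-.05])])
E
python3 dk.py w2
```

```text
[ 448.2 -114.4  246.9] 0.029 [-0.6 -0.4 -3. ] 6.175 0.5786391418982146
[414.85921216 271.74941961]
5284 387 457 212 341
[array([473.401, -32.576,   3.498,   0.644]), np.float64(0.203)]
[array([473.675, -32.629,   3.48 ,   0.641]), np.float64(0.14)]
[array([476.962, -31.933,   3.479,   0.587]), np.float64(0.132)]
```

View pics/w2.png

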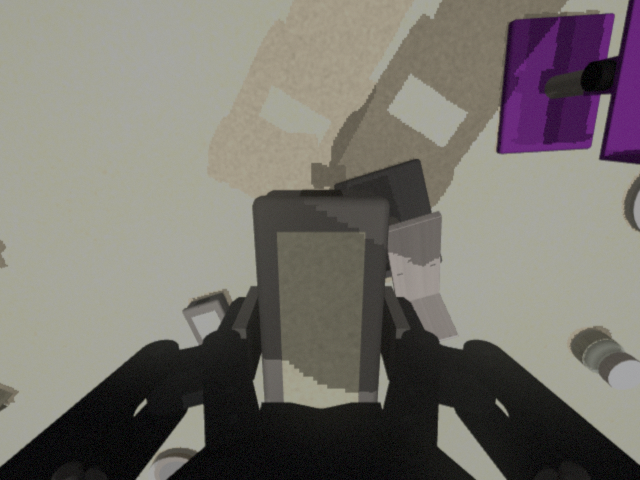

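{"method": "arm_command", "body": {
  "steps": [0.4,-0.6,0,0,30,0.4,-0.7,0,0,30,0,0,0,0,30,0,0,0,0,30]
}}

```text
time_s: 6.78
eef_pos: [488.0, -178.8, 246.9]
ee_rot: [-0.0, -0.015, 1.0, 0.0]
force: [-0.1, 0.3, -2.4]
grip_width: 0.584
```

```bash
python3 dk.py w3
```

```text
[ 488.  -178.8  246.9] 0.03 [-0.1  0.3 -2.4] 6.775 0.5835630185720462
[493.71142859 231.59831982]
7252 463 539 160 311
[array([476.67 , -31.48 ,   3.484,   0.589]), np.float64(0.049)]
[array([476.6  , -32.064,   3.481,   0.59 ]), np.float64(0.07)]
[array([477.213, -32.178,   3.478,   0.587]), np.float64(0.077)]
```

View pics/w3.png

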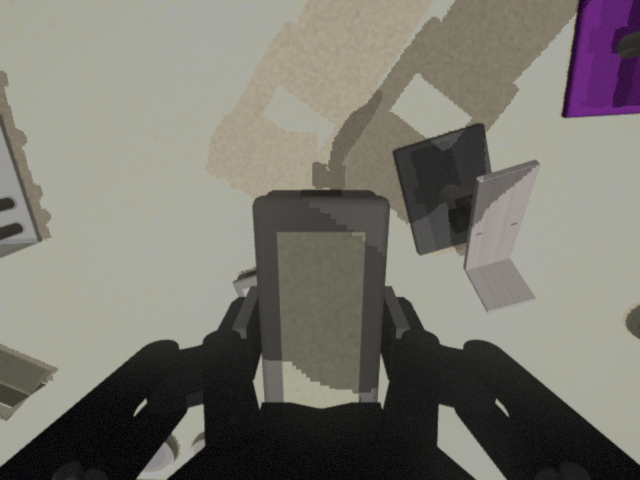

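{"method": "arm_command", "body": {
  "steps": [0.04,0.6,0,0.7,30,0.05,0.8,0,0.8,30,0.05,0.8,0,0.8,30,0.05,0.6,0,0.8,30,0,0.28,-0.2,0.44,30]
}}

```text
time_s: 7.5
eef_pos: [497.9, -23.2, 237.7]
ee_rot: [0.001, -0.171, 0.985, -0.0]
force: [0.4, -0.4, -3.4]
grip_width: 0.588
```

{"method": "arm_command", "body": {
  "steps": [0,0,-0.7,0,30,0,0,-0.65,0,30,0,0,0,0,30,0,0,0,0,30]
}}

```text
time_s: 8.0
eef_pos: [498.3, -25.1, 170.9]
ee_rot: [0.001, -0.169, 0.986, -0.0]
force: [0.2, 0.3, -2.2]
grip_width: 0.583
```

```bash
python3 - <<'E'
from h import *
p,a,s=tool(); print(p,a,s["force"])
for n in("side","wrist"):
    c=capture(n); f=c["frame"]
    cv2.imwrite("pics/s2%s.png"%n,f if n=="wrist" else cv2.resize(f[130:270,230:400],None,fx=4,fy=4,interpolation=cv2.INTER_CUBIC))
E
```

```text
[498.34796351 -25.10128789 170.92287627] 0.3391842702412935 [ 0.21694066  0.31740531 -2.18012977]
```

View pics/s2side.png

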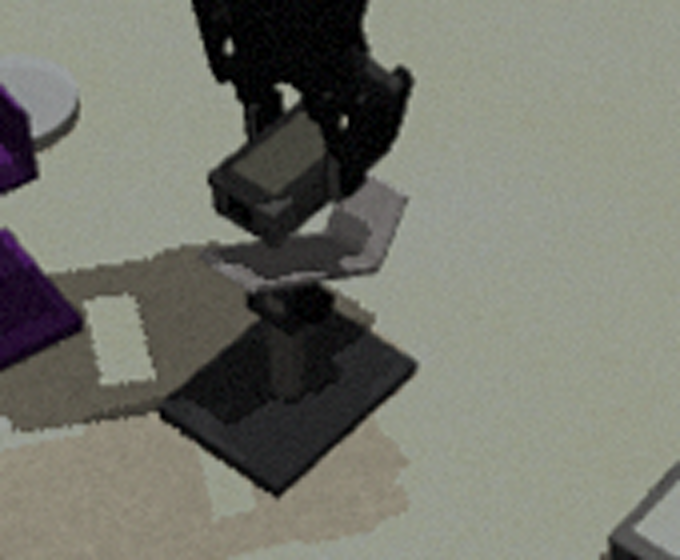

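{"method": "arm_command", "body": {
  "steps": [0,0,-0.3,0,30,0,0,-0.2,0,30,0,0,-0.08,0,30,0,0,-0.08,0,30]
}}

```text
time_s: 8.6
eef_pos: [499.0, -24.4, 137.4]
ee_rot: [0.002, -0.169, 0.986, -0.0]
force: [5.8, 4.7, 3.6]
grip_width: 0.581
```

{"method": "arm_command", "body": {
  "steps": [0,0,-0.08,0,30,0,0,-0.08,0,30]
}}

```text
time_s: 8.85
eef_pos: [499.3, -24.4, 129.6]
ee_rot: [0.002, -0.169, 0.986, -0.0]
force: [5.8, 4.8, 2.2]
grip_width: 0.583
```

{"method": "arm_command", "body": {
  "steps": [0,0,-0.06,0,30,0,0,-0.06,0,30]
}}

```text
time_s: 9.1
eef_pos: [499.0, -24.5, 123.4]
ee_rot: [0.002, -0.169, 0.986, -0.0]
force: [5.0, 3.5, 3.7]
grip_width: 0.58
```

{"method": "arm_command", "body": {
  "steps": [0,0,-0.05,0,30,0,0,-0.05,0,30]
}}

```text
time_s: 9.35
eef_pos: [498.6, -24.6, 118.3]
ee_rot: [0.001, -0.169, 0.986, -0.0]
force: [4.1, 2.7, 2.9]
grip_width: 0.584
```

{"method": "arm_command", "body": {
  "steps": [0,0,-0.04,0,30,0,0,-0.04,0,30]
}}

```text
time_s: 9.6
eef_pos: [498.0, -24.7, 113.9]
ee_rot: [0.0, -0.169, 0.986, -0.0]
force: [3.7, 2.2, 3.1]
grip_width: 0.58
```

```bash
python3 - <<'E'
from h import *
c=capture("side"); f=c["frame"]
cv2.imwrite("pics/s3.png",cv2.resize(f[130:250,250:370],None,fx=5,fy=5,interpolation=cv2.INTER_CUBIC))
E
```

```text
(no output)
```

View pics/s3.png

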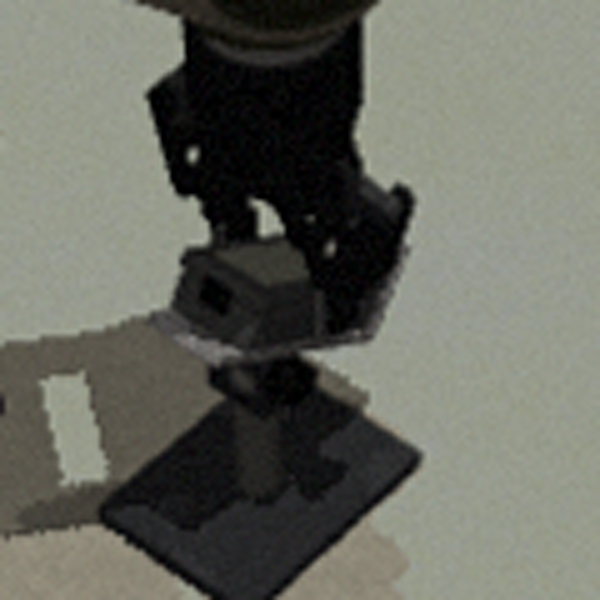

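{"method": "arm_command", "body": {
  "steps": [0,0,-0.04,0,30,0,0,-0.02,0,30]
}}

```text
time_s: 9.9
eef_pos: [498.5, -24.9, 111.8]
ee_rot: [0.001, -0.169, 0.986, -0.0]
force: [1.3, 3.5, 14.6]
grip_width: 0.58
```

{"method": "arm_command", "body": {
  "steps": [0,0,-0.03,0,30,0,0,0,0,30]
}}

```text
time_s: 10.15
eef_pos: [499.5, -25.0, 111.2]
ee_rot: [0.002, -0.169, 0.986, -0.001]
force: [4.0, 3.9, 15.6]
grip_width: 0.582
```

{"method": "arm_command", "body": {
  "steps": [0.03,0.01,-0.02,0,30,0.03,0.01,-0.02,0,30,0.03,0.01,-0.02,0,30]
}}

```text
time_s: 10.52
eef_pos: [502.7, -24.2, 109.0]
ee_rot: [0.0, -0.169, 0.986, -0.001]
force: [-17.6, -3.8, 40.8]
grip_width: 0.586
```

{"method": "arm_command", "body": {
  "steps": [0.03,0.01,-0.02,0,30,0,0,0,0,30]
}}

```text
time_s: 10.78
eef_pos: [503.5, -23.9, 108.0]
ee_rot: [-0.0, -0.169, 0.986, -0.001]
force: [-15.1, -2.6, 32.9]
grip_width: 0.584
```

{"method": "arm_command", "body": {
  "steps": [0.03,0.01,-0.02,0,30,0,0,0,0,30]
}}

```text
time_s: 11.02
eef_pos: [504.6, -23.5, 106.9]
ee_rot: [-0.001, -0.169, 0.986, -0.001]
force: [-15.6, -4.2, 33.4]
grip_width: 0.579
```

{"method": "arm_command", "body": {
  "steps": [-0.01,0,0.03,0,30,0,0,0,0,62,0,0,0,0,75,0,0,0,0,90,0,0,0,0,90]
}}

```text
time_s: 11.65
eef_pos: [504.7, -22.2, 105.5]
ee_rot: [-0.0, -0.169, 0.986, 0.0]
force: [0.4, -0.1, 0.1]
grip_width: 0.903
```

{"method": "arm_command", "body": {
  "steps": [0,0,0.2,0,100,0,0,0.6,0,100,0,-0.5,1,0,100,0,-1,1,0,100,0,-1,0.2,0,100]
}}

```text
time_s: 12.28
eef_pos: [505.6, -142.7, 253.9]
ee_rot: [0.002, -0.17, 0.986, -0.002]
force: [-0.3, -0.1, -1.4]
grip_width: 0.995
```

{"method": "arm_command", "body": {
  "steps": [0,-0.9,0,0,100,0,0,0,0,100,0,0,0,0,100]
}}

```text
time_s: 12.65
eef_pos: [504.8, -185.9, 250.3]
ee_rot: [0.0, -0.169, 0.986, 0.0]
force: [0.9, 0.3, -0.0]
grip_width: 1.004
```

```bash
cat > chk.py <<'E'
from h import *
import sys
p,a,s=tool(); print(p.round(1),a.round(3),s["force"].round(1),s["time_s"])
c=capture("wrist"); cv2.imwrite("pics/%s.png"%sys.argv[1],c["frame"])
Rd,td=deckT([476.8,-32,3.48,.588])
def on(p): # offset in deck frame: x,y,yaw  (long)
    r=flat([0,0,p[2]])[0]; return Rd@r, td+Rd@np.array([p[0],p[1],p[3] if len(p)>3 else 0])
V=[];
for n in ("wrist","side","top"):
    if n!="wrist": c=capture(n)
    q=proj(c,td+Rd@[52,0,15])[0]; m=mask(c,"long_case",q,40 if n=="wrist" else 15)
    if m is None: print(n,"none",q); continue
    V.append((c,m.astype(float))); print(n,m.sum(),[np.round(x,3) for x in fit([V[-1]],LONG,on,[52,0,0,0],[5,5,.08,3])])
print([np.round(x,3) for x in fit(V,LONG,on,[52,0,0,0],[5,5,.08,3])])
E
python3 chk.py w4
```

```text
[ 504.8 -185.9  250.3] 0.339 [ 0.9  0.3 -0. ] 12.65
wrist 6680 [array([ 3.7481e+01, -9.7910e+00,  1.0000e-02, -8.2680e+00]), np.float64(0.034)]
side none [306.24588614 187.56047314]
top 682 [array([-7.13310e+01, -1.14660e+01, -7.00000e-02, -1.38931e+02]), np.float64(0.16)]
[array([ 4.80e+01, -9.80e-02,  1.80e-02, -4.73e-01]), np.float64(0.226)]
```

View pics/w4.png

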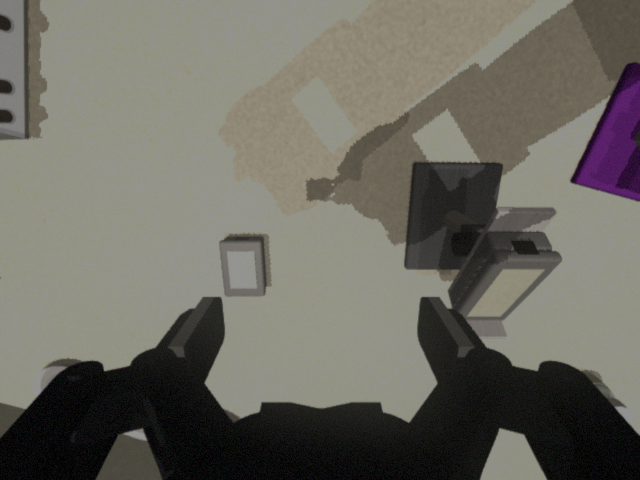

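```bash
python3 - <<'E'
from h import *
c=capture("wrist"); m=mask(c,"short_case",proj(c,[615,-247,20])[0],60).astype(float)
print(fit([(c,m)],SHORT,flat,[615,-247,.37],[6,6,.06]))
c2=capture("top"); m2=mask(c2,"short_case",proj(c2,[615,-247,20])[0],30).astype(float)
print(fit([(c,m),(c2,m2)],SHORT,flat,[615,-247,.37],[6,6,.06]))
print(tool()[:2])
E
```

```text
(array([ 6.15759851e+02, -2.45920086e+02,  3.01162911e-01]), np.float64(0.11681873060993687))Traceback (most recent call last):
  File "<stdin>", line 4, in <module>
AttributeError: 'NoneType' object has no attribute 'astype'
```

{"method": "arm_command", "body": {
  "steps": [0.5,-0.3,0,0,100,0.9,-0.5,0,0,100,0.8,-0.4,-0.2,0,100,0,0,0,0,100,0,0,0,0,100]
}}

```text
time_s: 13.78
eef_pos: [614.6, -246.2, 240.1]
ee_rot: [-0.0, -0.169, 0.986, 0.0]
force: [-0.4, 0.8, 0.1]
grip_width: 1.002
```

```bash
python3 - <<'E'
from h import *
c=capture("wrist"); m=mask(c,"short_case",proj(c,[615,-247,20])[0],60).astype(float)
cv2.imwrite("pics/w5.png",c["frame"])
for y in(.2,.35): print(fit([(c,m)],SHORT,flat,[615,-247,y],[6,6,.06]))
v,u=np.nonzero(m); print(u.mean(),v.mean(),m.sum(),cv2.minAreaRect(np.c_[u,v].astype(np.float32)))
print(tool()[:2])
E
```

```text
(array([ 6.14780869e+02, -2.46062731e+02,  3.55232962e-01]), np.float64(0.06549795244950142))
(array([ 6.14514488e+02, -2.46166448e+02,  3.58176147e-01]), np.float64(0.06567148481920425))
320.6325846463292 199.99262487428763 2983.0 ((320.42242431640625, 200.12155151367188), (66.52668762207031, 46.310733795166016), 88.85424041748047)
(array([ 614.47945073, -246.07021264,  241.15621108]), np.float64(0.33964278502297507))
```

{"method": "arm_command", "body": {
  "steps": [0,0,-1,0.15,100,0,0,-1,0,100,0,0,-1,0,100,0,0,-1,0,100,0,0,-0.5,0,100]
}}

```text
time_s: 14.5
eef_pos: [613.7, -245.7, 13.4]
ee_rot: [-0.001, -0.175, 0.984, 0.001]
force: [-0.6, -0.1, 1.0]
grip_width: 0.996
```

{"method": "arm_command", "body": {
  "steps": [0,0,-0.12,0,100,0,0,0,0,100]
}}

```text
time_s: 14.75
eef_pos: [615.3, -246.6, 10.5]
ee_rot: [0.001, -0.175, 0.984, -0.001]
force: [0.0, 0.4, 0.6]
grip_width: 0.998
```

{"method": "arm_command", "body": {
  "steps": [0,0,0,0,50,0,0,0,0,40,0,0,0,0,30,0,0,0,0,30,0,0,0,0,30],
  "grip_force": 20
}}

```text
time_s: 15.38
eef_pos: [615.3, -246.7, 10.1]
ee_rot: [0.001, -0.175, 0.985, -0.001]
force: [-2.9, 0.0, 5.9]
grip_width: 0.58
```

{"method": "arm_command", "body": {
  "steps": [0,0,0.2,0,30,0,0,0.7,0,30,0,0,1,0,30,0,0,1,0,30,0,0,1,0,30]
}}

```text
time_s: 16.0
eef_pos: [614.5, -246.2, 205.9]
ee_rot: [-0.0, -0.175, 0.985, 0.0]
force: [1.1, 0.4, -3.0]
grip_width: 0.578
```

{"method": "arm_command", "body": {
  "steps": [-0.4,0.4,0.7,0,30,-0.7,0.6,0.1,0,30,-0.4,0.3,0,0,30,0,0,0,0,30,0,0,0,0,30]
}}

```text
time_s: 16.62
eef_pos: [540.1, -181.7, 244.1]
ee_rot: [0.0, -0.175, 0.985, -0.0]
force: [0.4, -0.4, -1.5]
grip_width: 0.578
```

```bash
sed -i 's/q,40 if n=="wrist" else 15/q,60 if n=="wrist" else 25/' chk.py; python3 chk.py w6
```

```text
[ 540.1 -181.7  244.1] 0.352 [ 0.4 -0.4 -1.5] 16.625
wrist 8269 [array([ 4.0797e+01, -9.3900e+00, -1.0000e-03, -8.1670e+00]), np.float64(0.032)]
side 731 [array([47.728, -0.602,  0.081,  0.745]), np.float64(0.108)]
top none [267.27666633 243.44178318]
[array([48.438, -1.006,  0.06 , -0.16 ]), np.float64(0.099)]
```

View pics/w6.png

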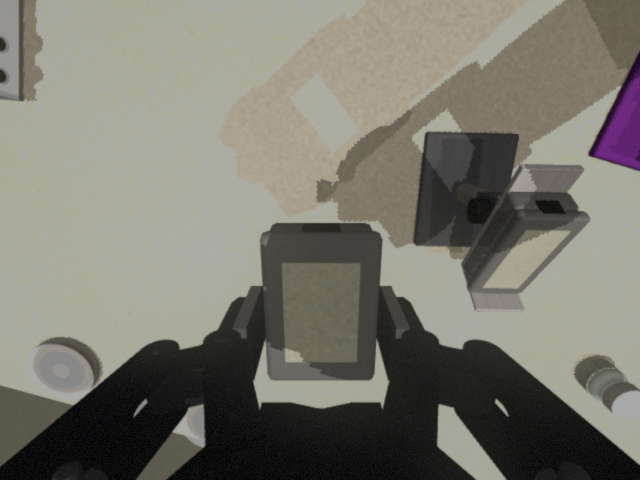

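```bash
python3 - <<'E'
from h import *
c=capture("wrist"); P=[476.8,-32,3.48,.588]; Rd,td=deckT(P)
q=proj(c,td+Rd@[52,0,15])[0]
m=mask(c,"long_case",q,60).astype(float); d=mask(c,"deck",q,100)
def on(p): return Rd@flat([0,0,p[2]])[0], td+Rd@np.array([p[0],p[1],0])
print("case z=0",fit([(c,m)],LONG,on,[52,0,0],[5,5,.08]))
if d is not None:
    u=np.maximum(m,d); print(d.sum(),m.sum(),u.sum(),q)
    L=[LONG[0]+[52,0,0]]
    print("deck+case",fit([(c,u)],DECK+L,deckT,P,[5,5,.06,.05]))
    f=c["frame"].copy()
    for B,o,col in((DECK[0],0,(0,0,255)),(DECK[1],0,(0,0,255)),(L[0],0,(0,255,0))):
        pts=proj(c,B@Rd.T+td)
        for i in range(8):
            for j in range(i):
                if bin(i^j).count("1")==1: cv2.line(f,tuple(map(int,pts[i].round())),tuple(map(int,pts[j].round())),col,1)
    cv2.imwrite("pics/ov.png",cv2.resize(f[120:340,390:630],None,fx=3,fy=2.7))
E
```

```text
case z=0 (array([49.83177689, -1.33869056,  0.05011775]), np.float64(0.07531430080449687))
3152 8316.0 11389.0 [513.45334958 247.11780398]
deck+case (array([476.42612615, -31.68312335,   3.48299919,   0.58208508]), np.float64(0.05173653972959805))
```

View pics/ov.png

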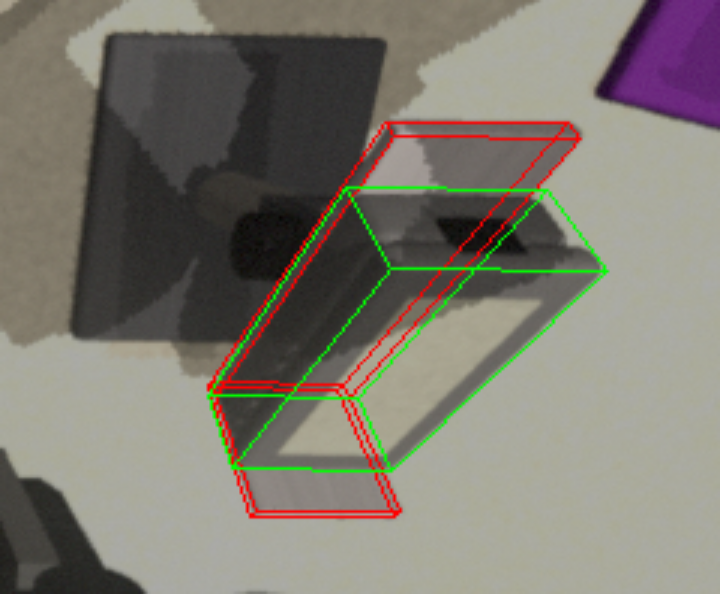

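{"method": "arm_command", "body": {
  "steps": [-0.05,0.6,0,-0.05,30,-0.06,0.8,0,-0.05,30,-0.06,0.8,0,-0.05,30,-0.06,0.7,0,0,30,-0.05,0.44,-0.2,0,30]
}}

```text
time_s: 17.7
eef_pos: [526.0, -13.0, 234.6]
ee_rot: [0.001, -0.169, 0.986, -0.0]
force: [-0.1, 0.4, -2.2]
grip_width: 0.578
```

{"method": "arm_command", "body": {
  "steps": [0,0,-0.5,0,30,0,0,-0.48,0,30,0,0,0,0,30,0,0,0,0,30]
}}

```text
time_s: 18.2
eef_pos: [526.4, -14.6, 186.1]
ee_rot: [0.001, -0.169, 0.986, -0.0]
force: [-0.4, -0.1, -1.4]
grip_width: 0.581
```

```bash
cat > rel.py <<'E'
from h import *
p,a,s=tool(); Rd,td=deckT([476.8,-32,3.48,.588]); d=np.array([np.cos(3.48),np.sin(3.48)])
r=(p-td)[:2]; print(p.round(1),"yaw",round(a,3),"along",(r@d).round(1),"y",(r@[-d[1],d[0]]).round(1),s["force"].round(1),s["grip_width"])
E
python3 rel.py
```

```text
[526.4 -14.6 186.1] yaw 0.339 along 8.2 y 0.1 [-0.4 -0.1 -1.4] 0.5808916815324874
```

{"method": "arm_command", "body": {
  "steps": [0,0,-0.25,0,30,0,0,-0.2,0,30,0,0,-0.08,0,30,0,0,-0.06,0,30]
}}

```text
time_s: 18.7
eef_pos: [526.4, -14.4, 156.0]
ee_rot: [0.001, -0.169, 0.986, -0.0]
force: [2.7, 2.9, 4.7]
grip_width: 0.576
```

{"method": "arm_command", "body": {
  "steps": [0,0,-0.06,0,30,0,0,-0.06,0,30]
}}

```text
time_s: 18.95
eef_pos: [527.6, -14.1, 150.8]
ee_rot: [0.003, -0.169, 0.986, -0.0]
force: [6.8, 5.0, 6.2]
grip_width: 0.582
```

{"method": "arm_command", "body": {
  "steps": [0,0,-0.06,0,30,0,0,-0.06,0,30]
}}

```text
time_s: 19.2
eef_pos: [527.9, -14.0, 145.0]
ee_rot: [0.003, -0.169, 0.986, -0.0]
force: [6.9, 5.5, 5.8]
grip_width: 0.58
```

{"method": "arm_command", "body": {
  "steps": [0,0,-0.05,0,30,0,0,-0.05,0,30]
}}

```text
time_s: 19.45
eef_pos: [527.7, -14.0, 139.9]
ee_rot: [0.003, -0.169, 0.986, -0.0]
force: [6.2, 4.3, 4.5]
grip_width: 0.581
```

{"method": "arm_command", "body": {
  "steps": [0,0,-0.04,0,30,0,0,-0.02,0,30]
}}

```text
time_s: 19.7
eef_pos: [527.6, -14.0, 136.8]
ee_rot: [0.003, -0.169, 0.986, -0.0]
force: [5.5, 4.1, 5.2]
grip_width: 0.582
```

{"method": "arm_command", "body": {
  "steps": [0,0,-0.03,0,30,0,0,0,0,30]
}}

```text
time_s: 19.95
eef_pos: [527.5, -14.0, 135.2]
ee_rot: [0.002, -0.169, 0.986, -0.0]
force: [5.6, 5.3, 3.9]
grip_width: 0.58
```

{"method": "arm_command", "body": {
  "steps": [0,0,-0.03,0,30,0,0,0,0,30]
}}

```text
time_s: 20.2
eef_pos: [527.4, -14.1, 133.7]
ee_rot: [0.002, -0.169, 0.986, -0.0]
force: [5.4, 4.6, 4.2]
grip_width: 0.579
```

{"method": "arm_command", "body": {
  "steps": [0,0,-0.03,0,30,0,0,0,0,30]
}}

```text
time_s: 20.45
eef_pos: [527.5, -14.1, 132.4]
ee_rot: [0.002, -0.169, 0.986, -0.0]
force: [5.3, 4.5, 6.9]
grip_width: 0.578
```

{"method": "arm_command", "body": {
  "steps": [0,0,-0.03,0,30,0,0,0,0,30]
}}

```text
time_s: 20.7
eef_pos: [527.9, -14.2, 132.0]
ee_rot: [0.003, -0.169, 0.986, -0.001]
force: [2.9, 4.9, 12.9]
grip_width: 0.581
```

```bash
python3 rel.py; python3 - <<'E'
from h import *
c=capture("side"); f=c["frame"]
cv2.imwrite("pics/s4.png",cv2.resize(f[130:250,250:370],None,fx=5,fy=5,interpolation=cv2.INTER_CUBIC))
E
```

```text
[527.9 -14.2 132. ] yaw 0.339 along 6.6 y 0.2 [ 2.9  4.9 12.9] 0.5811606694143212
```

View pics/s4.png

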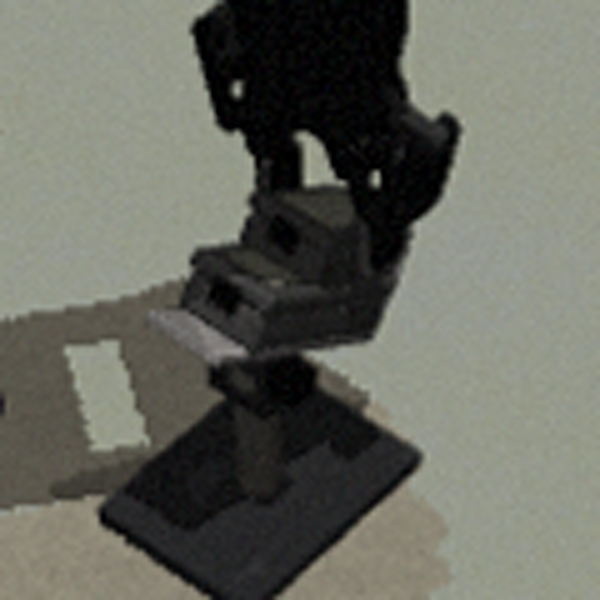

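{"method": "arm_command", "body": {
  "steps": [0.03,0.01,-0.02,0,30,0.03,0.01,-0.02,0,30]
}}

```text
time_s: 21.0
eef_pos: [529.2, -14.0, 131.1]
ee_rot: [0.001, -0.169, 0.986, -0.001]
force: [-17.3, -1.3, 36.4]
grip_width: 0.576
```

{"method": "arm_command", "body": {
  "steps": [0.03,0.01,-0.02,0,30,0,0,0,0,30]
}}

```text
time_s: 21.25
eef_pos: [530.5, -13.6, 130.0]
ee_rot: [0.001, -0.169, 0.986, -0.001]
force: [-14.9, -1.0, 30.0]
grip_width: 0.581
```

{"method": "arm_command", "body": {
  "steps": [0.03,0.01,-0.02,0,30,0,0,0,0,30]
}}

```text
time_s: 21.5
eef_pos: [531.7, -13.2, 128.8]
ee_rot: [0.0, -0.169, 0.986, -0.001]
force: [-17.1, -1.9, 29.6]
grip_width: 0.581
```

{"method": "arm_command", "body": {
  "steps": [-0.01,0,0.03,0,30,0,0,0,0,62,0,0,0,0,75,0,0,0,0,90,0,0,0,0,90]
}}

```text
time_s: 22.12
eef_pos: [531.4, -12.4, 126.8]
ee_rot: [-0.0, -0.169, 0.986, 0.0]
force: [-1.0, -0.0, 0.0]
grip_width: 0.899
```

{"method": "arm_command", "body": {
  "steps": [0,0,0.2,0,100,0,0,0.6,0,100,0,0,1,0,100,0.3,-1,0.6,0,100,0.3,-1,0,0,100]
}}

```text
time_s: 22.75
eef_pos: [562.5, -113.7, 250.7]
ee_rot: [0.003, -0.17, 0.986, -0.002]
force: [0.5, 0.2, -0.7]
grip_width: 1.005
```

{"method": "arm_command", "body": {
  "steps": [0,-1,0,0,100,0,-0.3,0,0,100,0,0,0,0,100,0,0,0,0,100]
}}

```text
time_s: 23.25
eef_pos: [561.5, -176.1, 247.4]
ee_rot: [0.0, -0.17, 0.986, 0.0]
force: [-0.7, 0.1, -0.1]
grip_width: 0.999
```

```bash
cat > ov.py <<'E'
from h import *
Rd,td=deckT([476.8,-32,3.48,.588]); B=[(b,(0,0,255)) for b in DECK]+[(LONG[0]+[52,0,0],(0,255,0)),(SHORT[0]+[36,0,30],(255,255,0))]
out=[]
for n in("wrist","top","side"):
    c=capture(n); print(n,[(t,np.round(r["point"]),round(r["score"],2)) for t in("long_case","short_case","dish","jar") for r in search_frame(c,t)[:2]])
    m=mask(c,"short_case",proj(c,td+Rd@[36,0,43])[0],40); 
    if m is not None: print(fit([(c,m.astype(float))],SHORT,lambda p:(Rd@flat([0,0,p[2]])[0],td+Rd@np.array([p[0],p[1],30])),[36,0,0],[5,5,.08]))
    q=proj(c,td+Rd@[50,0,20])[0].astype(int); S=400//(200 if n=="wrist" else 90); h=200//S; f=c["frame"].copy(); g=f.copy()
    o=q-h; 
    g=cv2.resize(f[max(o[1],0):o[1]+2*h,max(o[0],0):o[0]+2*h],None,fx=S,fy=S,interpolation=cv2.INTER_CUBIC); k=g.copy()
    for b,col in B:
        pts=(proj(c,b@Rd.T+td)-np.maximum(o,0)+.5)*S
        for i in range(8):
            for j in range(i):
                if bin(i^j).count("1")==1: cv2.line(k,tuple(map(int,pts[i])),tuple(map(int,pts[j])),col,1)
    out.append(np.vstack([cv2.resize(g,(260,290)),cv2.resize(k,(260,290))]))
cv2.imwrite("pics/ov2.png",np.hstack(out))
E
python3 ov.py; python3 rel.py
```

```text
wrist [('long_case', array([479., -41., 149.]), 0.8), ('short_case', array([524., -25., 153.]), 0.81), ('dish', array([463., -44.,  13.]), 0.69), ('jar', array([632., 237.,  37.]), 0.59)]
(array([33.41104073, -2.16512533,  0.08447412]), np.float64(0.08950419224929028))
top [('short_case', array([526., -12., 151.]), 0.84), ('dish', array([432., 285.,  14.]), 0.64), ('jar', array([633., 243.,  64.]), 0.87)]
(array([ 3.54511187e+01,  1.05799840e+00, -9.07855056e-03]), np.float64(0.44262859955697764))
side [('long_case', array([480., -41., 146.]), 0.62), ('short_case', array([518., -30., 154.]), 0.93), ('dish', array([442., 288.,  13.]), 0.73), ('dish', array([450., -43., 139.]), 0.57), ('jar', array([629., 238.,  42.]), 0.97)]
(array([27.36511767, -2.71569738,  0.20644939]), np.float64(0.21724415793714746))
[ 561.4 -177.5  247. ] yaw 0.339 along 29.3 y 165.3 [ 0.2 -0.2  0.3] 1.0035056453712554
```

View pics/ov2.png

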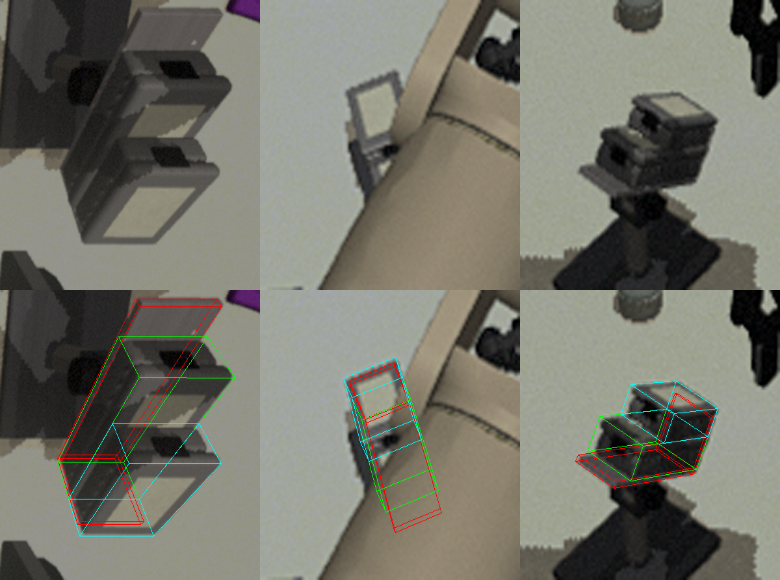

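```bash
python3 -c "
from rig import *
print(finish_job())"
```

```text
the job is handed in; nothing more can be done
None
```

I placed both cases on the stand's deck and handed the job in at about 23.5 s of the 72 s allowed. `finish_job` gives no verdict, so I don't know whether it passed.

**What I did:** I gripped each case across its width and lowered it until its uphill end met the deck (for the short case, the long case's lid). Pressing down turned it flat in the pads. I then slid it downhill until the force showed it was at the stop (up to about 40 N vertical), and opened the fingers. The gripper was clear of both cases at the end.

**Last checks:**
- **Position:** Outlines of both cases at their target poses, drawn over the final wrist, top and side pictures, matched to within a few millimetres. The arm partly hid the stack in the top view.
- **Deck:** The outline drawn at the tilt measured at the start (about 0.59 rad) still fitted the deck.
- **Dish and jar:** They were found where they started, apart from two false dish detections on the stand.

**Where the checks disagreed:** The single-view fits of case position were less certain.
- **Long case:** The wrist fit put its centre at x 49.8 mm, y −1.3 mm and 0.05 rad, against a target of 52, 0 and 0. Fits that also left height free ran off to impossible poses.
- **Short case:** The wrist fit gave 33.4 mm, −2.2 mm and 0.08 rad, against 36, 0 and 0. The side fit was well outside tolerance (27 mm, 0.2 rad), but it matched its outline poorly.

I put the disagreements down to the cases' bevelled ends and to parts being hidden, and trusted the stop contact and the drawn outlines instead.

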